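Take a formed bracket out of its die and load it into the drill jig

TASK

Lift the wooden forming block out of the formed bracket and stand it upright on the bench, then lift the bracket out of the die by its tall end flange and lay it flat on the bench. Let go, take it again low down near its open end, and slide it flange first under the bridge of the drill jig until it is fully home against the back stop and lying straight. Let go at the end, drop nothing, and leave the glue bottle, mug and hammer alone.

Things in the scene. Friction and masses are not known exactly. Their poses are not given: they have to be found in the camera images.
- die: Fixed dark steel die block, 206 x 90 x 44 mm high, with an open trough 166 long (x), 50 wide (y), 32 deep in its top (trough floor 12 mm above the bench, walls 20 mm thick). Origin: centre of its underside on the bench; x along the trough, z up. It may stand on either side of the bench.
- bracket: Loose aluminium channel, 0.2 kg, open on top, 160 mm long (x), 44 wide (y), 30 high, web and walls 4 thick; its +x end closed by an upright flange 44 wide, 5 thick, 75 tall, its -x end open. Origin: centre of the web's underside; x towards the flange, z up. Starts in the die's trough, walls ending 2 mm below the die's top, flange standing 43 mm above it: in the die only the flange can be taken.
- bracket_tail (a point): Point on the bracket where it can be taken across its two side walls (44 mm wide, along bracket y) once it lies on the bench: 40 mm on the -x side of the bracket's origin (40 mm from the open end), 18 mm above its underside. Axes as the bracket.
- block: Loose hardwood forming block, 0.13 kg, 64 mm high: body 124 long (x) x 28 wide x 34 high, centred on it a grip rib 70 long (x) x 24 wide (y) x 30 high. Origin: centre of its underside; z up. Starts sitting in the bracket's channel some 8 mm from the flange (no room for a finger there); its rib stands 6 to 36 mm above the die's top.
- jig: Fixed grey drill jig: two cheeks 54 mm apart (y), 84 high, feet to 61 mm off the middle line, a back stop 45 high between them, a bridge over them (underside 84, top 96, bush to 104 mm). No floor plate: the bracket slides in on the bench along +x. Origin: on the bench, where a home bracket's origin lies, x axes parallel. Stop face at x = 80, cheeks and bridge x = 30 to 92 mm, mouth to -x. On either side.
- glue: White glue bottle, 54 mm diameter, 140 tall, standing; origin at the centre of its underside. Leave alone.
- mug: Blue mug, 80 mm diameter, 90 tall, standing; origin at the centre of its underside. Leave alone.
- hammer: Hammer lying on the bench, x along the handle towards the head. Leave alone.
Mind the look-alikes: they are no part of the job. Of the things shaped like the block, the wooden one is meant.

How it is judged:
On the way, in this order (a step that is already met when the one before it is completed fails the run):
1. the forming block stands upright on the bench, released (height (world z) of block below 0.008 m and angle between block's own z axis and vertical below 0.2 rad and linear speed of block below 0.05 m/s and contact force between the fingers and block below 0.1 N), for 0.2 s.
2. the bracket is lifted clear above the die (z of bracket in the frame of die above 0.05 m), for 0.1 s.
3. the bracket lies flat on the bench, released, not yet home in the jig (height (world z) of bracket below 0.006 m and angle between bracket's own z axis and vertical below 0.06 rad and linear speed of bracket below 0.03 m/s and contact force between the fingers and bracket below 0.1 N and horizontal distance between bracket and jig above 0.03 m), for 0.2 s.
4. the bracket is taken again near its open end (contact force between the fingers and bracket above 1 N and distance between the grasp point and bracket_tail below 0.065 m), for 0.1 s.
At the end, for the whole second after the job is handed in: The bracket lies flat on the bench under the jig's bridge, flange within 4 mm of the back stop, within 8 mm of the jig's middle line and straight within 0.1 rad; the forming block stands upright on the bench (tilt under 0.2 rad); both released and at rest (all of step 1 and height (world z) of bracket below 0.006 m and angle between bracket's own z axis and vertical below 0.06 rad and linear speed of bracket below 0.03 m/s and contact force between the fingers and bracket below 0.1 N and x of bracket in the frame of jig between -0.004 and 0.004 m and y of bracket in the frame of jig between -0.008 and 0.008 m and angle between the x axis of bracket and the x axis of jig, either way round below 0.1 rad); the robot touches nothing.
It fails at once if the glue is disturbed (moved over 30 mm) (distance of glue from where it was at the start of the episode above 0.03 m).
It fails at once if the mug is disturbed (moved over 30 mm) (distance of mug from where it was at the start of the episode above 0.03 m).
It fails at once if the hammer is disturbed (moved over 30 mm) (distance of hammer from where it was at the start of the episode above 0.03 m).
It fails at once if the bracket is dropped or thrown (faster than 1 m/s) (linear speed of bracket above 1 m/s).
It fails at once if the block is dropped or thrown (faster than 1 m/s) (linear speed of block above 1 m/s).
It also fails if it takes over 72 s, if anything falls off the work surface, if the arm or the gripper's body presses on something with over 40 N, if the wrist force passes 120 N, or if a joint passes its speed limit or range.

ROBOT

A 6-joint arm with a two-finger parallel gripper is mounted at the origin on the work surface. World frame = base frame: x ahead of the robot, y to its left, z up, the work surface at z = 0. Lengths are in m, angles in rad, forces in N, time in s.
With the tool pointing down it reaches from about 0.425 to 0.95 m from the base axis. Payload 3.5 kg.
Tool frame: the origin (TCP) lies on the centre line of the jaws, within the pads' length; the fingertips stand 17 mm ahead of it and the grasp point (between the pads) lies 2 mm behind it; z points along the fingers, y is the line along which they close (so a half turn about z gives the same grasp; the last joint's range is limited). The gripper opens to 85 mm and grips with 20 to 120 N. Pads are 22 mm wide; open, the fingers measure 114 mm over their backs; the gripper's body (76 mm by 85 mm) begins 54 mm behind the grasp point. The pads swing forward as they close: fully open they stand 13 mm farther back than shut.
Start: joints at [1.192, 0.286, 1.577, -0, 1.279, -0.15], TCP at [0.153, 0.657, 0.248] pointing down, gripper open.
Joint ranges: [-2.77, 2.77], [-0.9, 2.22], [0.21, 2.48], [-1.53, 4.67], [0.24, 2.81], [-2.84, 2.84]. Speed limits (rad/s): [2.79, 2.79, 3.14, 3.14, 3.14, 3.14].

INTERFACE

Orientations are given as a unit quaternion [x, y, z, w].
In Python, from plant import ctrl gives the robot as it stands. The module is installed in compiled form; this text tells all that it offers.
- The arm moves only by the tool drive_tool, never from a script. Its argument "moves" is a list of rows, each a list of 3 entries, a list of its own where there are three numbers: the turn, a rotation vector about the tool's x, y, z in rad, then the shift along the tool's x, y, z in m, then the finger opening in m, from 0 to 0.0854. A call has 1 to 5 rows; each row shifts and turns the commanded pose from where the row before left it, along the tool's axes as they then stand; what a row does not reach is not made up. A row lasts 1/8 s, in which the tool goes at most 62.5 mm and 10.7 degrees, less where a joint would pass 70% of its speed; a pose out of reach is approached as far as the arm can. A call with a gripper value outside its range is refused whole. The fingers move at their own pace and stop on an object; "grip_force" is the grip in N (left out, the last holds). Time passes only in rows, so rows that do not move let the fingers close. It gives the time, the measured TCP pose, the force, the opening and the grip force at its end, in the units of the state.
- ctrl.get_state(): the state, without advancing time (a new reading comes with each control period).
- ctrl.read_camera(name): name is "scene" or "top"; returns a dict with "image" (420x560x3 uint8, red, green, blue), "fx", "fy", "cx", "cy" (pixels), "R" (3x3) and "t" (3): a world point X has camera coordinates R X + t. Camera axes: x right, y down, z forward; pixel columns grow to the right and rows downward; lengths in m; the calibration is good to about 2 mm. A picture is of the moment at which its call begins. There is no depth.
- ctrl.sign_off(): hands the job in; it is judged then, once.
The state is a dict: "time": time; "qpos": joint angles; "dq": joint speeds; "joint_efforts": joint torques, N m; "eef_pos": TCP position; "tcp_rot": TCP orientation; "contact_force": force on the tool from outside, world axes, zero at the start; "wrist_torque": the same for the moment, N m; "opening": opening from 0.0 (shut) to 1.0 (fully open); "finger_force": force on a finger pad.
Only numpy, scipy, OpenCV 4.12 (cv2) and the standard library are available. Lean on these libraries where they do the work, as an engineer would, in place of code of your own. Each camera call takes 0.05 s, during which the arm holds its last target. There are 200 camera calls.

## Working session

There is one attempt and no reset: what is moved stays moved. The work goes in short steps, Python scripts to look and compute and a tool call to move; the robot and the scene stay as the last step left them, time stands still between calls to the robot, and variables do not carry over. Pictures are saved under pics/ and viewed, at most 10 in all, crops included, and the job is handed in when it is done.

Besides the shell and the picture viewer there is one more tool, called after "Request:" as name([rows], argument=value, ...), one row to a line, values as JSON. drive_tool: Moves the arm, as the interface text tells. Its arguments: {"type":"object","properties":{"moves":{"type":"array","items":{"type":"array"}},"grip_force":{"type":"number"}},"required":["moves"]}

```bash
mkdir -p pics
cat > h.py <<'E'
import numpy as np, cv2
from plant import ctrl
from scipy.spatial.transform import Rotation as Ro
def snap(n,name,crop=None,s=1):
    c=ctrl.read_camera(n); im=c["image"][:,:,::-1]
    np.savez(f"cal_{n}.npz",**{k:np.array(c[k]) for k in("fx","fy","cx","cy","R","t")})
    cv2.imwrite(f"raw_{name}.png",im)
    if crop: x0,y0,x1,y1=crop; im=im[y0:y1,x0:x1]
    if s!=1: im=cv2.resize(im,None,fx=s,fy=s,interpolation=cv2.INTER_CUBIC)
    cv2.imwrite(f"pics/{name}.png",im)
def px(n,u,v,z):
    c=np.load(f"cal_{n}.npz"); d=c["R"].T@np.array([(u-c["cx"])/c["fx"],(v-c["cy"])/c["fy"],1]); o=-c["R"].T@c["t"]
    return (o+d*(z-o[2])/d[2]).round(4)
def proj(n,X):
    c=np.load(f"cal_{n}.npz"); p=c["R"]@np.array(X)+c["t"]; return np.array([c["fx"]*p[0]/p[2]+c["cx"],c["fy"]*p[1]/p[2]+c["cy"]]).round(1)
def tool(): 
    s=ctrl.get_state(); return np.array(s["eef_pos"]),Ro.from_quat(s["tcp_rot"])
E
python3 -c "
from h import *
snap('top','top0',None,1.4);snap('scene','sc0',None,1.4)
p,R=tool();print(p,R.as_matrix().round(3))
for n in('top','scene'):
  c=np.load(f'cal_{n}.npz');print(n,c['fx'],-c['R'].T@c['t'],c['R'].round(2).tolist())
"
```

```text
[0.15283995 0.65690617 0.2470676 ] [[-0.974  0.227 -0.001]
 [ 0.227  0.974 -0.002]
 [ 0.    -0.002 -1.   ]]
top 506.33457761769796 [ 0.25702495 -0.0063833   1.53813434] [[-0.03, -1.0, -0.0], [-0.98, 0.03, -0.2], [0.2, -0.0, -0.98]]
scene 501.6155407188329 [ 1.19434915 -0.58384755  1.06679693] [[0.67, 0.75, -0.0], [0.58, -0.51, -0.63], [-0.47, 0.42, -0.77]]
```

View pics/top0.png

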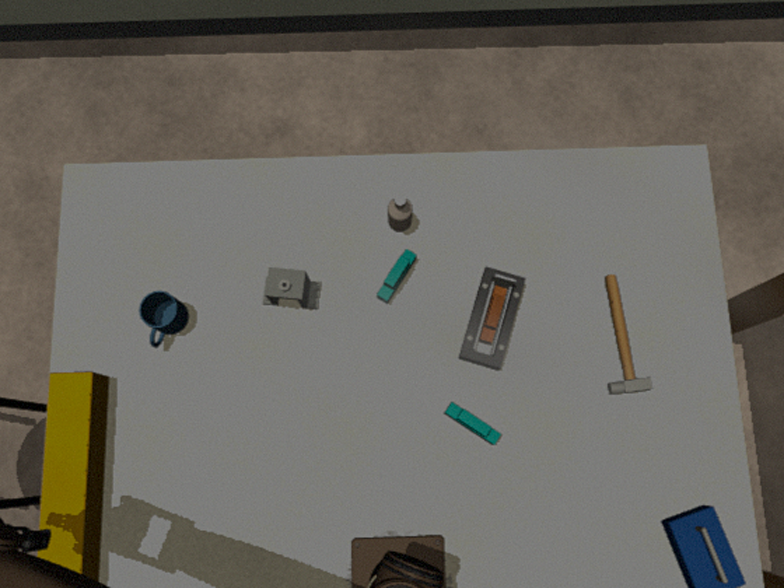

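View pics/sc0.png

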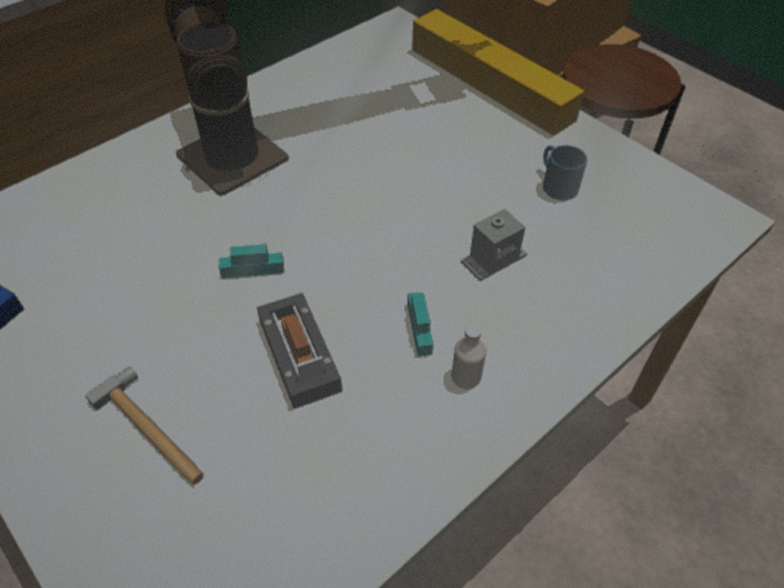

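The wooden block sits in the die (top pixel 495,312). The look-alikes are the teal blocks at (397,276) and (472,423). The jig is at (288,287) and the flange end of the bracket is probably up at (508,277). I'll check with a close crop.

```bash
python3 -c "
import cv2,numpy as np
t=cv2.imread('raw_top0.png');s=cv2.imread('raw_sc0.png')
r=lambda im,x,y,w,h:cv2.resize(im[y:y+h,x:x+w],(400,300),interpolation=cv2.INTER_CUBIC)
a=np.vstack([np.hstack([r(t,295,185,120,90),r(t,160,170,100,75)]),np.hstack([r(s,160,205,120,90),r(s,310,140,80,60)])])
cv2.imwrite('pics/c1.png',cv2.convertScaleAbs(a,alpha=1.6))
from h import *
print(proj('top',[.153,.657,.247]),proj('scene',[.153,.657,.247]))
"
```

```text
[ 15.  378.3] [346.8 -10.1]
```

View pics/c1.png

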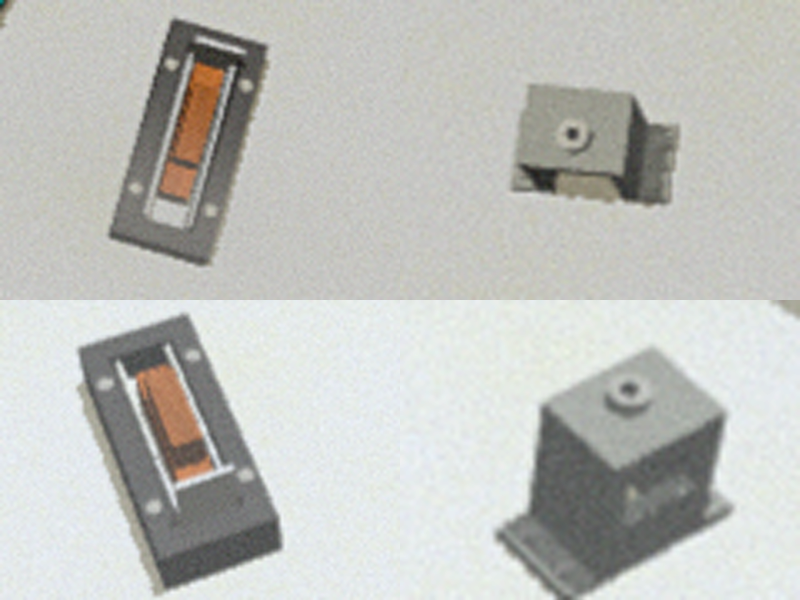

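```bash
cat > m.py <<'E'
from h import *
def T(L,ox,oy,k,z,n): return np.array([px(n,ox+u/k,oy+v/k,z) for u,v in L])
def info(P,nm):
    P=P[:,:2]; ax=(P[0]+P[1]-P[2]-P[3])/2; w=(P[0]+P[3]-P[1]-P[2])/2
    print(nm,P.mean(0).round(4),'len',np.linalg.norm(ax).round(4),'wid',np.linalg.norm(w).round(4),'yaw',np.arctan2(ax[1],ax[0]).round(3),'wyaw',np.arctan2(-w[0],w[1]).round(3))
info(T([(172,18),(267,45),(210,265),(110,237)],295,185,10/3,.044,'top'),'die top')
info(T([(81-0,350-300),(187,315-300),(281,522-300),(162,570-300)][:0]+[(281,520-300),(162,563-300),(81,350-300),(187,315-300)],160,205,10/3,.044,'scene')if 0 else T([(160,555-300),(281,515-300),(187,315-300),(80,350-300)],160,205,10/3,.044,'scene')[[1,0,3,2]],'die sc')
info(T([(128,84),(232,95),(226,175),(122,162)],160,170,4,.096,'top'),'jig top')
info(T([(726-400,411-300),(620-400,470-300),(540-400,403-300),(653-400,347-300)],310,140,5,.096,'scene')[[0,1,2,3]],'jig sc')
# bush centres
print('bush',px('top',160+174/4,170+133/4,.104),px('scene',310+229/5,140+90/5,.104))
# flange top ends
print('flange',T([(195,40),(243,50)],295,185,10/3,.087,'top'),T([(178,487-300),(234,468-300)],160,205,10/3,.087,'scene'))
# rib top corners
print('rib',T([(195,66),(225,69),(200,165),(170,158)],295,185,10/3,.080,'top').mean(0),T([(136,372-300),(172,363-300),(203,440-300),(168,452-300)],160,205,10/3,.080,'scene').mean(0))
for n,u,v in(('top',283,154),('top',285,165),('top',337,302),('top',283,197)):print(px(n,u,v,0))
E
python3 m.py
```

```text
die top [ 0.5434 -0.2196] len 0.2101 wid 0.0907 yaw -0.317 wyaw -0.314
die sc [ 0.5473 -0.219 ] len 0.2014 wid 0.0891 yaw -0.321 wyaw -0.336
jig top [0.621  0.2166] len 0.0597 wid 0.0771 yaw -0.073 wyaw -0.15
jig sc [0.6229 0.2197] len 0.0616 wid 0.0774 yaw -0.098 wyaw -0.13
bush [0.6159 0.2175 0.104 ] [0.6167 0.2203 0.104 ]
flange [[ 0.625  -0.2231  0.087 ]
 [ 0.6145 -0.265   0.087 ]] [[ 0.6154 -0.2631  0.087 ]
 [ 0.6289 -0.224   0.087 ]]
rib [ 0.5592   -0.222425  0.08    ] [ 0.5509   -0.222725  0.08    ]
[ 0.7956 -0.0199  0.    ]
[ 0.7587 -0.0251  0.    ]
[ 0.3239 -0.1673  0.    ]
[ 0.6541 -0.0154  0.    ]
```

The crop shows the wooden (orange) block in the bracket. The flange is at the far end of the die (image-up side), and the jig mouth faces the robot. The die is at (0.545, -0.219) with yaw -0.317, and the jig origin is at about (0.560, 0.225) with yaw about -0.11. Moving now, with a detour around the base.

Request:
drive_tool([
  [[0,0,0],[-0.042,-0.027,0],0.085],
  [[0,0,0],[-0.042,-0.027,0],0.085],
  [[0,0,0],[-0.042,-0.027,0],0.085],
  [[0,0,0],[-0.042,-0.027,0],0.085],
  [[0,0,0],[-0.042,-0.027,0],0.085],
])

```text
time: 0.72
eef_pos: [0.3277, 0.4768, 0.2478]
tcp_rot: [0.114, 0.993, -0.0, -0.0]
contact_force: [0.0, -0.2, 0.3]
opening: 0.997
finger_force: 0.0
```

Request:
drive_tool([
  [[0,0,0],[-0.042,-0.027,0],0.085],
  [[0,0,0],[-0.042,-0.027,0],0.085],
  [[0,0,0],[-0.042,-0.027,0],0.085],
  [[0,0,0],[-0.042,-0.027,0],0.085],
  [[0,0,0.088],[-0.042,-0.027,0],0.085],
])

```text
time: 1.35
eef_pos: [0.5015, 0.2978, 0.2478]
tcp_rot: [0.159, 0.987, -0.0, -0.0]
contact_force: [0.4, 0.1, -0.4]
opening: 0.997
finger_force: 0.0
```

```bash
cat > go.py <<'E'
import sys
from h import *
# go.py x y z yaw_of_tool_y : total turn about tool z and shift in current tool axes (tool z down)
x,y,z,yaw=map(float,sys.argv[1:5]); p,R=tool(); M=R.as_matrix()
cy=np.arctan2(M[1,1],M[0,1]); t=-(yaw-cy); t=(t+np.pi/2)%np.pi-np.pi/2
print('pos',p.round(4),'yaw',cy.round(3),'tilt',np.arccos(-M[2,2]).round(4),'turn z',t.round(3),'shift',(M.T@(np.array([x,y,z])-p)).round(4), 'world d',(np.array([x,y,z])-p).round(4),'q6',np.round(ctrl.get_state()['qpos'],2), ctrl.get_state()['time'])
# exact tilt fix
zr=np.cross(M[:,2],[0,0,-1]);print('tilt fix tool',(M.T@zr).round(4))
E
python3 go.py .552 -.2215 .2 1.254
```

```text
pos [0.5015 0.2978 0.2478] yaw 1.252 tilt 0.0008 turn z -0.002 shift [-0.2109 -0.4772  0.0478] world d [ 0.0505 -0.5193 -0.0478] q6 [ 0.36  0.09  1.81  0.    1.25 -0.89] 1.35
tilt fix tool [-0.0004 -0.0007  0.    ]
```

Request:
drive_tool([
  [[0,0,0],[-0.021,-0.0477,0.005],0.085],
  [[0,0,0],[-0.021,-0.0477,0.005],0.085],
  [[0,0,0],[-0.021,-0.0477,0.005],0.085],
  [[0,0,0],[-0.021,-0.0477,0.005],0.085],
  [[0,0,0],[-0.021,-0.0477,0.005],0.085],
])

```text
time: 1.98
eef_pos: [0.526, 0.0382, 0.2228]
tcp_rot: [0.158, 0.987, 0.0, -0.0]
contact_force: [-0.8, -0.2, 0.4]
opening: 0.995
finger_force: 0.0
```

Request:
drive_tool([
  [[0,0,0],[-0.021,-0.0477,0.005],0.085],
  [[0,0,0],[-0.021,-0.0477,0.005],0.085],
  [[0,0,0],[-0.021,-0.0477,0.005],0.085],
  [[0,0,0],[-0.021,-0.0477,0.005],0.085],
  [[0,0,0],[-0.021,-0.0477,0.005],0.085],
])

```text
time: 2.6
eef_pos: [0.5515, -0.2211, 0.1977]
tcp_rot: [0.158, 0.987, 0.0, -0.0]
contact_force: [0.8, 0.4, 0.0]
opening: 0.996
finger_force: 0.0
```

```bash
python3 go.py .552 -.2215 .066 1.254; python3 -c "
from h import *
snap('top','t1',(280,160,430,280),5)"
```

```text
pos [ 0.5515 -0.2211  0.1977] yaw 1.254 tilt 0.0007 turn z -0.0 shift [-0.0007 -0.0003  0.1317] world d [ 0.0005 -0.0004 -0.1317] q6 [-0.55  0.16  1.83  0.    1.16 -1.81] 2.6
tilt fix tool [ 0.0003 -0.0007 -0.    ]
```

View pics/t1.png

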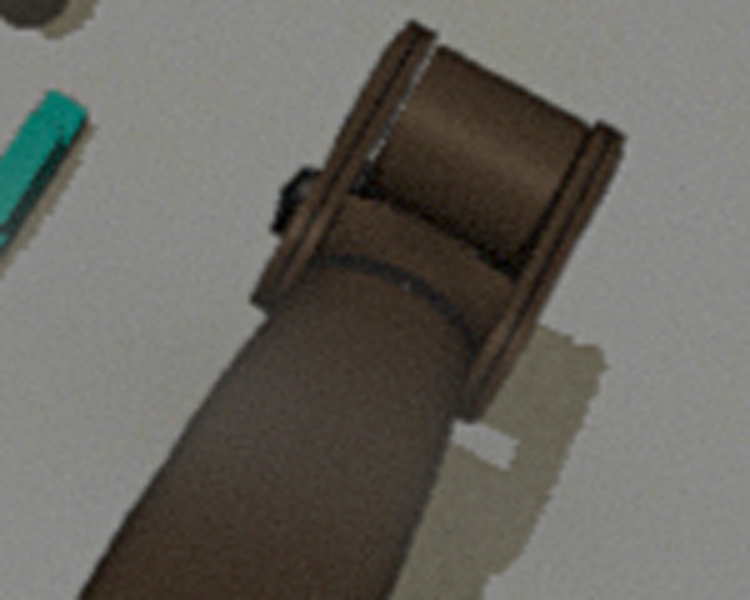

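The top view shows only the arm, which hides the die. The geometry is consistent and the clearance is 30 mm per side, so I'm descending and gripping the rib.

Request:
drive_tool([
  [[0,0,0],[0,0,0.05],0.085],
  [[0,0,0],[0,0,0.05],0.085],
  [[0,0,0],[0,0,0.032],0.085],
  [[0,0,0],[0,0,0],0.085],
  [[0,0,0],[0,0,0],0.02],
], grip_force=40)

```text
time: 3.28
eef_pos: [0.5527, -0.2198, 0.0677]
tcp_rot: [0.158, 0.987, -0.0, 0.001]
contact_force: [-0.1, 0.2, -0.0]
opening: 0.811
finger_force: 0.0
```

Request:
drive_tool([
  [[0,0,0],[0,0,0],0.01],
  [[0,0,0],[0,0,0],0.01],
  [[0,0,0],[0,0,0],0.01],
  [[0,0,0],[0,0,0],0.01],
  [[0,0,0],[0,0,0],0.01],
])

```text
time: 3.9
eef_pos: [0.5526, -0.2199, 0.0678]
tcp_rot: [0.158, 0.987, -0.0, 0.001]
contact_force: [-1.0, 0.9, 6.0]
opening: 0.274
finger_force: 44.3
```

```bash
python3 go.py .552 -.2215 .15 1.254; python3 -c "
from h import *
s=ctrl.get_state();print(s['opening']*.0854,s['finger_force'],s['contact_force'],s['wrist_torque'])
snap('scene','s1',(130,160,290,290),5)"
```

```text
pos [ 0.5526 -0.2199  0.0678] yaw 1.254 tilt 0.0019 turn z 0.0 shift [-0.0001 -0.0017 -0.0822] world d [-0.0006 -0.0016  0.0822] q6 [-0.55  0.32  1.89 -0.    0.92 -1.8 ] 3.9
tilt fix tool [-0.0005  0.0018  0.    ]
0.023437831443455456 44.282246232032776 [-0.96962079  0.90861512  5.9780368 ] [0.09262559 0.14400491 0.07000774]
```

View pics/s1.png

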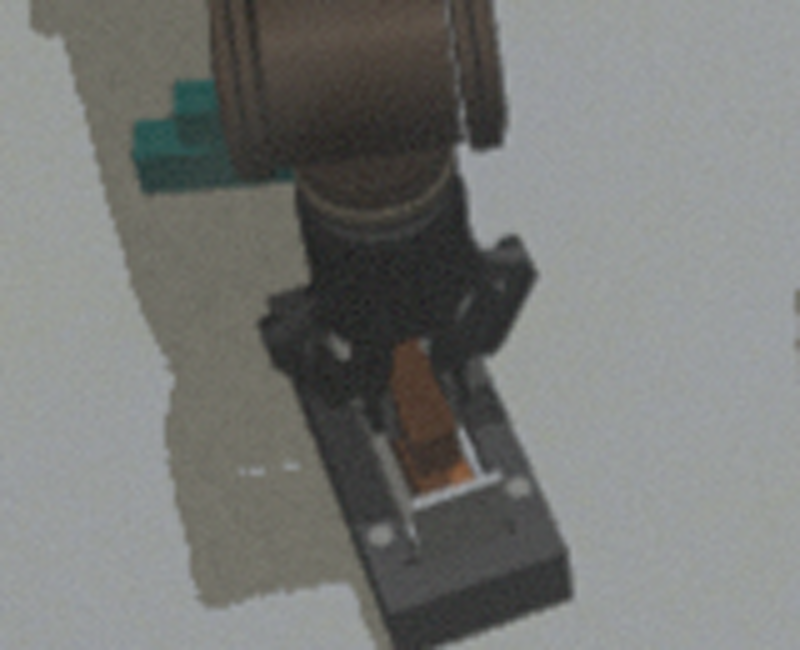

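The scene view shows the pads on the wooden rib (crop 415,400) inside the die, with an opening of 23.4 mm, which matches the rib. Lifting.

Request:
drive_tool([
  [[0,0,0],[0,0,0],0.005],
  [[0,0,0],[0,0,-0.02],0.005],
  [[0,0,0],[0,0,-0.03],0.005],
  [[0,0,0],[0,0,-0.03],0.005],
  [[0,0,0],[0,0,-0.03],0.005],
], grip_force=80)

```text
time: 4.58
eef_pos: [0.5515, -0.2192, 0.1776]
tcp_rot: [0.158, 0.987, 0.0, -0.0]
contact_force: [0.9, 0.5, -1.7]
opening: 0.269
finger_force: 78.4
```

```bash
python3 go.py .47 -.02 .175 1.254;python3 -c "
from h import *
s=ctrl.get_state();print(s['opening']*.0854,s['finger_force'],s['contact_force'],s['wrist_torque'])
snap('scene','s2',(130,110,330,260),4)"
```

```text
pos [ 0.5515 -0.2192  0.1776] yaw 1.254 tilt 0.0005 turn z -0.0 shift [0.1395 0.1639 0.0027] world d [-0.0815  0.1992 -0.0026] q6 [-0.55  0.18  1.84  0.    1.12 -1.8 ] 4.575
tilt fix tool [ 0.0002 -0.0005 -0.    ]
0.022954048517216462 78.44531893730164 [ 0.93489528  0.45531857 -1.70031128] [-0.00420736 -0.04241371 -0.00255723]
```

View pics/s2.png

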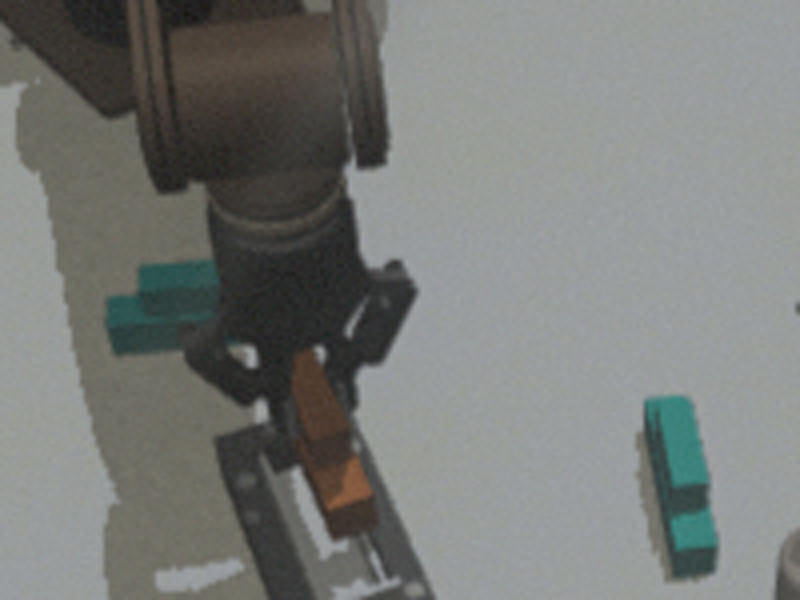

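The block is lifted level and the bracket stayed in the die. Carrying the block to free bench and lowering it.

Request:
drive_tool([
  [[0,0,0],[0.028,0.033,0],0.005],
  [[0,0,0],[0.028,0.033,0],0.005],
  [[0,0,0],[0.028,0.033,0],0.005],
  [[0,0,0],[0.028,0.033,0],0.005],
  [[0,0,0],[0.028,0.033,0],0.005],
])

```text
time: 5.25
eef_pos: [0.4691, -0.0178, 0.1759]
tcp_rot: [0.158, 0.987, 0.0, -0.0]
contact_force: [0.1, 0.2, -1.9]
opening: 0.269
finger_force: 78.6
```

Request:
drive_tool([
  [[0,0,0],[0,0,0.04],0.005],
  [[0,0,0],[0,0,0.04],0.005],
  [[0,0,0],[0,0,0.03],0.005],
  [[0,0,0],[0,0,0.01],0.005],
  [[0,0,0],[0,0,0],0.005],
])

```text
time: 5.88
eef_pos: [0.4699, -0.019, 0.0561]
tcp_rot: [0.158, 0.987, 0.0, -0.001]
contact_force: [-0.7, 0.1, -1.4]
opening: 0.267
finger_force: 78.7
```

```bash
python3 go.py .47 -.02 .0518 1.254
```

```text
pos [ 0.4699 -0.019   0.0561] yaw 1.254 tilt 0.0011 turn z -0.0 shift [-0.0004 -0.0009  0.0043] world d [ 0.0001 -0.001  -0.0043] q6 [-0.26  0.1   2.19  0.    0.85 -1.51] 5.875
tilt fix tool [-0.     -0.0011 -0.    ]
```

Request:
drive_tool([
  [[0,0,0],[0,0,0.003],0.005],
  [[0,0,0],[0,0,0.001],0.005],
  [[0,0,0],[0,0,0.0005],0.005],
  [[0,0,0],[0,0,0],0.005],
])

```text
time: 6.38
eef_pos: [0.4703, -0.0191, 0.0521]
tcp_rot: [0.158, 0.987, -0.0, 0.0]
contact_force: [-0.2, -0.6, -1.7]
opening: 0.269
finger_force: 78.7
```

Request:
drive_tool([
  [[0,0,0],[0,0,0.0007],0.005],
  [[0,0,0],[0,0,0.0007],0.005],
  [[0,0,0],[0,0,0],0.005],
])

```text
time: 6.75
eef_pos: [0.4703, -0.0191, 0.0518]
tcp_rot: [0.158, 0.988, -0.0, -0.001]
contact_force: [-5.8, 0.4, 9.9]
opening: 0.27
finger_force: 80.5
```

The block is on the bench. Releasing and rising.

Request:
drive_tool([
  [[0,0,0],[0,0,0],0.03],
  [[0,0,0],[0,0,0],0.05],
  [[0,0,0],[0,0,0],0.07],
  [[0,0,0],[0,0,0],0.07],
  [[0,0,0],[0,0,0],0.07],
])

```text
time: 7.38
eef_pos: [0.4702, -0.0191, 0.0503]
tcp_rot: [0.158, 0.987, 0.0, -0.0]
contact_force: [-0.6, -0.5, 0.0]
opening: 0.818
finger_force: 0.0
```

Request:
drive_tool([
  [[0,0,0],[0,0,-0.03],0.07],
  [[0,0,0],[0,0,-0.05],0.07],
  [[0,0,0],[0,0,-0.05],0.07],
  [[0,0,0],[0,0,0],0.07],
])

```text
time: 7.88
eef_pos: [0.4732, -0.0198, 0.1855]
tcp_rot: [0.158, 0.987, -0.001, 0.005]
contact_force: [-0.2, 0.7, 1.0]
opening: 0.823
finger_force: 0.0
```

```bash
python3 go.py .621 -.244 .17 -.317;python3 -c "
from h import *
snap('top','t2',(280,160,400,250),6)"
```

```text
pos [ 0.4732 -0.0198  0.1855] yaw 1.254 tilt 0.0106 turn z -1.57 shift [-0.2101 -0.167   0.0176] world d [ 0.1478 -0.2242 -0.0155] q6 [-0.26 -0.11  2.12  0.    1.12 -1.51] 7.875
tilt fix tool [0.0007 0.0106 0.    ]
```

View pics/t2.png

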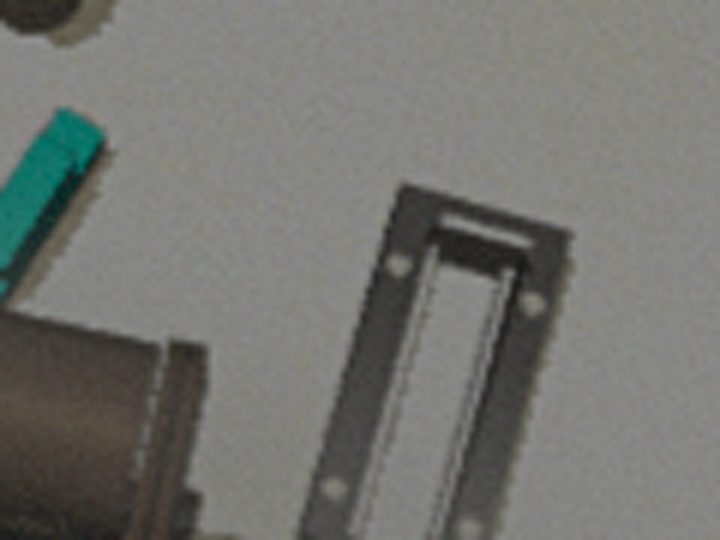

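The channel is empty, and the flange top edge runs from crop (442,217) to (537,244), centre (488,231). Turning the wrist a quarter turn.

Request:
drive_tool([
  [[0,0,0.157],[0,0,0],0.07],
  [[0,0,0.157],[0,0,0],0.07],
  [[0,0,0.157],[0,0,0],0.07],
  [[0,0,0.157],[0,0,0],0.07],
  [[0,0,0.157],[0,0,0],0.07],
])

```text
time: 8.55
eef_pos: [0.4689, -0.0188, 0.1779]
tcp_rot: [0.526, 0.851, -0.001, -0.002]
contact_force: [0.0, 0.5, -0.4]
opening: 0.82
finger_force: 0.0
```

Request:
drive_tool([
  [[0,0,0.157],[0,0,0],0.07],
  [[0,0,0.157],[0,0,0],0.07],
  [[0,0,0.157],[0,0,0],0.07],
  [[0,0,0.157],[0,0,0],0.07],
  [[0,0,0.157],[0,0,0],0.07],
])

```text
time: 9.18
eef_pos: [0.4689, -0.0188, 0.178]
tcp_rot: [0.811, 0.585, -0.001, -0.002]
contact_force: [0.6, -0.3, -0.3]
opening: 0.82
finger_force: 0.0
```

```bash
python3 -c "
from h import *
a,b=[px('top',280+u/6,160+v/6,.087) for u,v in((442,217),(537,244))];print(a,b,(a+b)/2,np.arctan2(*(a-b)[1::-1])-np.pi/2)"; python3 go.py .621 -.244 .15 -.317
```

```text
[ 0.6275 -0.2238  0.087 ] [ 0.6123 -0.2696  0.087 ] [ 0.6199 -0.2467  0.087 ] -0.3204399391575472
pos [ 0.4689 -0.0188  0.178 ] yaw -0.321 tilt 0.0044 turn z -0.004 shift [-0.1656  0.2156  0.0271] world d [ 0.1521 -0.2252 -0.028 ] q6 [-0.26 -0.1   2.13  0.    1.12  0.06] 9.175
tilt fix tool [-0.0044  0.0003 -0.    ]
```

Request:
drive_tool([
  [[0,0,0],[-0.033,0.043,0.003],0.07],
  [[0,0,0],[-0.033,0.043,0.003],0.07],
  [[0,0,0],[-0.033,0.043,0.003],0.07],
  [[0,0,0],[-0.033,0.043,0.003],0.07],
  [[0,0,0],[-0.033,0.043,0.003],0.07],
])

```text
time: 9.8
eef_pos: [0.623, -0.2437, 0.1622]
tcp_rot: [0.81, 0.587, -0.001, -0.002]
contact_force: [-0.2, -0.2, 0.6]
opening: 0.821
finger_force: 0.0
```

Request:
drive_tool([
  [[0,0,0],[0,0,0],0.07],
  [[0,0,0],[0,0,0],0.07],
])

```text
time: 10.05
eef_pos: [0.622, -0.242, 0.1628]
tcp_rot: [0.81, 0.587, -0.001, -0.002]
contact_force: [-0.1, 0.2, 0.8]
opening: 0.814
finger_force: 0.0
```

```bash
python3 go.py .620 -.245 .066 -.317
```

```text
pos [ 0.622  -0.242   0.1628] yaw -0.316 tilt 0.0048 turn z 0.001 shift [-0.0036 -0.0005  0.0968] world d [-0.002  -0.003  -0.0968] q6 [-0.52  0.35  1.66  0.    1.14 -0.21] 10.05
tilt fix tool [-0.0046 -0.0012 -0.    ]
```

Request:
drive_tool([
  [[-0.005,-0.001,0],[-0.0035,0,0.03],0.05],
  [[0,0,0],[0,0,0.04],0.04],
  [[0,0,0],[0,0,0.025],0.04],
  [[0,0,0],[0,0,0],0.03],
  [[0,0,0],[0,0,0],0.02],
], grip_force=20)

```text
time: 10.68
eef_pos: [0.6229, -0.2457, 0.0718]
tcp_rot: [0.809, 0.587, 0.001, 0.003]
contact_force: [0.1, -0.7, -0.7]
opening: 0.235
finger_force: 0.0
```

```bash
python3 go.py .620 -.245 .066 -.317
```

```text
pos [ 0.6229 -0.2457  0.0718] yaw -0.315 tilt 0.0067 turn z 0.002 shift [-0.0002 -0.003   0.0058] world d [-0.0029  0.0007 -0.0058] q6 [-0.53  0.46  1.7   0.    0.98 -0.21] 10.675
tilt fix tool [0.0066 0.0013 0.    ]
```

Request:
drive_tool([
  [[0,0,0],[0,0,0],0.01],
  [[0,0,0],[0,0,0],0.0],
  [[0,0,0],[0,0,0],0.0],
  [[0,0,0],[0,0,0],0.0],
  [[0,0,0],[0,0,0],0.0],
])

```text
time: 11.3
eef_pos: [0.6227, -0.2463, 0.0724]
tcp_rot: [0.81, 0.587, 0.001, 0.002]
contact_force: [-2.8, 1.7, 5.9]
opening: 0.052
finger_force: 22.1
```

Request:
drive_tool([
  [[0,0,0],[0,0,0],0.0],
  [[0,0,0],[0,0,0],0.0],
  [[0,0,0],[0,0,0],0.0],
], grip_force=100)

```text
time: 11.68
eef_pos: [0.6232, -0.2465, 0.0726]
tcp_rot: [0.81, 0.587, 0.001, 0.003]
contact_force: [-2.4, 2.1, 6.6]
opening: 0.041
finger_force: 98.7
```

```bash
python3 go.py .620 -.245 .066 -.317
```

```text
pos [ 0.6232 -0.2465  0.0726] yaw -0.316 tilt 0.0066 turn z 0.001 shift [ 0.0005 -0.0035  0.0066] world d [-0.0032  0.0015 -0.0066] q6 [-0.53  0.46  1.7   0.    0.98 -0.21] 11.675
tilt fix tool [ 0.0065  0.0012 -0.    ]
```

Request:
drive_tool([
  [[0,0,0],[0,0,-0.01],0.0],
  [[0,0,0],[0,0,-0.02],0.0],
  [[0,0,0],[0,0,-0.03],0.0],
  [[0,0,0],[0,0,-0.03],0.0],
  [[0,0,0],[0,0,-0.03],0.0],
], grip_force=120)

```text
time: 12.3
eef_pos: [0.6222, -0.2461, 0.1927]
tcp_rot: [0.81, 0.587, 0.001, 0.003]
contact_force: [-0.1, -1.3, -1.4]
opening: 0.036
finger_force: 117.3
```

Request:
drive_tool([
  [[0,0,0],[0,0,0],0.0],
  [[0,0,0],[0,0,0],0.0],
])

```text
time: 12.55
eef_pos: [0.6215, -0.2457, 0.1896]
tcp_rot: [0.81, 0.587, 0.001, 0.002]
contact_force: [-0.2, 0.0, -2.6]
opening: 0.038
finger_force: 117.4
```

```bash
python3 go.py .498 .2316 .19 -.11;python3 -c "
from h import *
snap('scene','s3',(130,90,350,255),3.5)"
```

```text
pos [ 0.6215 -0.2457  0.1896] yaw -0.316 tilt 0.0041 turn z -0.206 shift [ 0.4153 -0.2657 -0.0018] world d [-1.235e-01  4.773e-01  4.000e-04] q6 [-0.53  0.32  1.65  0.    1.17 -0.21] 12.55
tilt fix tool [0.004  0.0008 0.    ]
```

View pics/s3.png

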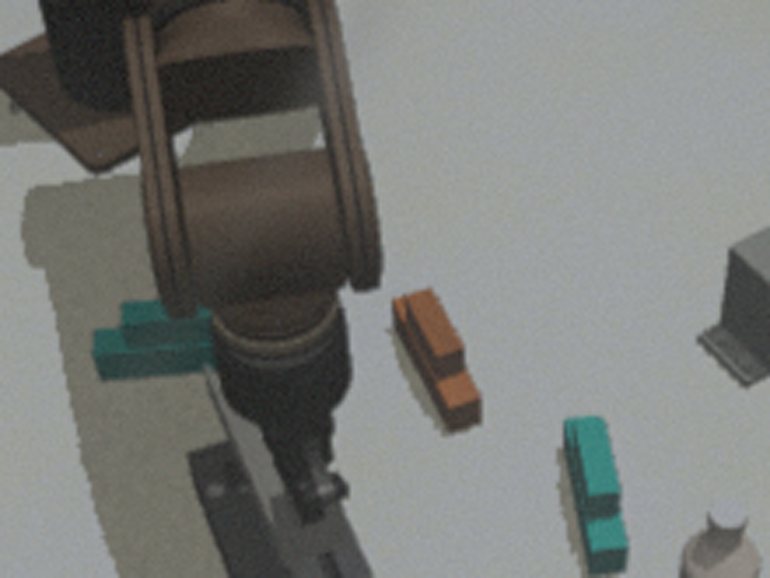

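The block stands upright (crop 437,358) and the bracket is lifted level over the die. Carrying it to the front of the jig.

Request:
drive_tool([
  [[0,0,0],[0.0415,-0.0266,0],0.0],
  [[0,0,0],[0.0415,-0.0266,0],0.0],
  [[0,0,0],[0.0415,-0.0266,0],0.0],
  [[0,0,0],[0.0415,-0.0266,0],0.0],
  [[0,0,0],[0.0415,-0.0266,0],0.0],
])

```text
time: 13.22
eef_pos: [0.5585, -0.0058, 0.1875]
tcp_rot: [0.81, 0.587, -0.0, 0.001]
contact_force: [0.2, -0.4, -1.1]
opening: 0.035
finger_force: 117.8
```

Request:
drive_tool([
  [[0,0,0],[0.0415,-0.0266,0],0.0],
  [[0,0,0],[0.0415,-0.0266,0],0.0],
  [[0,0,0],[0.0415,-0.0266,0],0.0],
  [[0,0,0],[0.0415,-0.0266,0],0.0],
  [[0,0,0],[0.0415,-0.0266,0],0.0],
])

```text
time: 13.85
eef_pos: [0.4966, 0.2323, 0.1868]
tcp_rot: [0.81, 0.587, -0.0, 0.002]
contact_force: [0.2, 0.5, -1.8]
opening: 0.04
finger_force: 117.8
```

Request:
drive_tool([
  [[0,0,-0.07],[0,0,0],0.0],
  [[0,0,-0.07],[0,0,0],0.0],
  [[0,0,-0.066],[0,0,0],0.0],
  [[0,0,0],[0,0,0],0.0],
])

```text
time: 14.35
eef_pos: [0.4972, 0.231, 0.1869]
tcp_rot: [0.745, 0.667, -0.001, 0.002]
contact_force: [-0.1, -1.2, -1.7]
opening: 0.036
finger_force: 117.9
```

```bash
python3 go.py .498 .2316 .0606 -.11
```

```text
pos [0.4972 0.231  0.1869] yaw -0.111 tilt 0.0037 turn z -0.001 shift [0.0011 0.0005 0.1263] world d [ 0.0008  0.0006 -0.1263] q6 [ 0.25  0.07  1.94 -0.    1.13  0.36] 14.35
tilt fix tool [ 0.0018  0.0032 -0.    ]
```

Request:
drive_tool([
  [[0,0,0],[0,0,0.04],0.0],
  [[0,0,0],[0,0,0.04],0.0],
  [[0,0,0],[0,0,0.03],0.0],
  [[0,0,0],[0,0,0.01],0.0],
  [[0,0,0],[0,0,0],0.0],
])

```text
time: 14.98
eef_pos: [0.4983, 0.2307, 0.0681]
tcp_rot: [0.745, 0.667, 0.0, 0.002]
contact_force: [0.2, -0.2, -1.4]
opening: 0.036
finger_force: 117.8
```

Request:
drive_tool([
  [[0,0,0],[0,0,0.002],0.0],
  [[0,0,0],[0,0,0.001],0.0],
  [[0,0,0],[0,0,0],0.0],
])

```text
time: 15.35
eef_pos: [0.4991, 0.231, 0.0664]
tcp_rot: [0.745, 0.667, 0.001, 0.003]
contact_force: [0.4, 0.5, -0.5]
opening: 0.037
finger_force: 117.9
```

Request:
drive_tool([
  [[0,0,0],[0,0,0.0015],0.0],
  [[0,0,0],[0,0,0.0015],0.0],
  [[0,0,0],[0,0,0],0.0],
])

```text
time: 15.72
eef_pos: [0.4984, 0.2308, 0.0625]
tcp_rot: [0.745, 0.667, 0.001, 0.002]
contact_force: [0.5, -0.1, -1.4]
opening: 0.04
finger_force: 117.9
```

Request:
drive_tool([
  [[0,0,0],[0,0,0.001],0.0],
  [[0,0,0],[0,0,0.0005],0.0],
  [[0,0,0],[0,0,0],0.0],
])

```text
time: 16.1
eef_pos: [0.4987, 0.2309, 0.0612]
tcp_rot: [0.745, 0.667, 0.001, 0.002]
contact_force: [0.0, 0.5, -1.4]
opening: 0.039
finger_force: 118.0
```

Request:
drive_tool([
  [[0,0,0],[0,0,0.0007],0.0],
  [[0,0,0],[0,0,0.0005],0.0],
  [[0,0,0],[0,0,0],0.0],
])

```text
time: 16.48
eef_pos: [0.499, 0.2309, 0.0606]
tcp_rot: [0.745, 0.667, 0.001, 0.003]
contact_force: [-0.6, -1.2, 4.6]
opening: 0.038
finger_force: 118.7
```

Request:
drive_tool([
  [[0,0,0],[0,0,0.0005],0.0],
  [[0,0,0],[0,0,0],0.0],
])

```text
time: 16.73
eef_pos: [0.499, 0.2309, 0.0606]
tcp_rot: [0.745, 0.667, 0.001, 0.003]
contact_force: [-3.0, -1.1, 5.8]
opening: 0.039
finger_force: 119.1
```

Request:
drive_tool([
  [[0,0,0],[0,0,0],0.015],
  [[0,0,0],[0,0,0],0.03],
  [[0,0,0],[0,0,0],0.05],
  [[0,0,0],[0,0,0],0.05],
  [[0,0,0],[0,0,0],0.05],
], grip_force=40)

```text
time: 17.35
eef_pos: [0.4986, 0.2309, 0.0594]
tcp_rot: [0.745, 0.667, 0.001, 0.002]
contact_force: [0.4, -0.1, 0.1]
opening: 0.584
finger_force: 0.0
```

Request:
drive_tool([
  [[0,0,0],[0,0,-0.03],0.05],
  [[0,0,0],[0,0,-0.05],0.06],
  [[0,0,0],[0,0,-0.04],0.085],
  [[0,0,-0.157],[0.05,0,0],0.085],
  [[0,0,-0.157],[0.05,0,0],0.085],
])

```text
time: 17.98
eef_pos: [0.5023, 0.3317, 0.1807]
tcp_rot: [0.63, 0.776, 0.002, 0.003]
contact_force: [-0.5, 0.7, -0.3]
opening: 0.991
finger_force: 0.0
```

Request:
drive_tool([
  [[0,0,-0.157],[0.05,0,0],0.085],
  [[0,0,-0.157],[0.02,0,0],0.085],
  [[0,0,-0.157],[0,0,0],0.085],
  [[0,0,-0.157],[0,0,0],0.085],
  [[0,0,-0.157],[0,0,0],0.085],
])

```text
time: 18.6
eef_pos: [0.4839, 0.3986, 0.1788]
tcp_rot: [0.284, 0.959, -0.001, 0.002]
contact_force: [-0.1, 0.0, -0.6]
opening: 0.995
finger_force: 0.0
```

Request:
drive_tool([
  [[0,0,-0.157],[0,0,0],0.085],
  [[0,0,-0.157],[0,0,0],0.085],
  [[0,0,-0.157],[0,0,0],0.085],
  [[0,0,0],[0,0,0],0.085],
])

```text
time: 19.1
eef_pos: [0.484, 0.3985, 0.1789]
tcp_rot: [0.056, 0.998, -0.001, 0.002]
contact_force: [0.3, -0.1, 0.2]
opening: 0.994
finger_force: 0.0
```

```bash
python3 go.py .3815 .2445 .15 1.46;python3 -c "
from h import *
c=ctrl.read_camera('scene');im=c['image'][:,:,::-1];a=cv2.resize(im[130:210,270:400],None,fx=6,fy=6,interpolation=cv2.INTER_CUBIC)[:, :760]
snap('top','t3',(150,160,260,300))
b=cv2.imread('pics/t3.png')
im2=cv2.imread('raw_t3.png')
cv2.imwrite('raw_s4.png',im)
t=cv2.resize(im2[165:290,165:265],(400,500),interpolation=cv2.INTER_CUBIC);s=cv2.resize(im[110:210,300:380],(400,500),interpolation=cv2.INTER_CUBIC)
cv2.imwrite('pics/c4.png',cv2.convertScaleAbs(np.hstack([t,s]),alpha=1.6))"
```

```text
pos [0.484  0.3985 0.1789] yaw 1.458 tilt 0.005 turn z -0.002 shift [ 0.0847 -0.1644  0.0288] world d [-0.1025 -0.154  -0.0289] q6 [ 0.53  0.24  1.76 -0.    1.14 -0.93] 19.1
tilt fix tool [-0.0021  0.0045  0.    ]
```

View pics/c4.png

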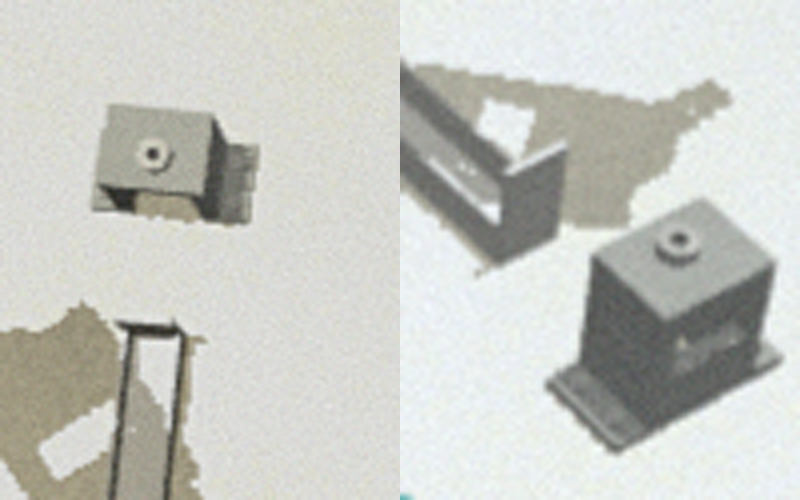

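The bracket lies in front of the jig mouth, nearly aligned with it (flange top at crop about (150,326), jig bridge at about (157,150)).

```bash
cat > m2.py <<'E'
from h import *
T=lambda u,v,z:px('top',165+u/4,165+v/4,z)[:2]
S=lambda u,v,z:px('scene',300+u/5,110+v/5,z)[:2]
def q(P,nm):
    P=np.array(P); ax=(P[0]+P[1]-P[2]-P[3])/2; w=(P[0]+P[3]-P[1]-P[2])/2
    print(nm,P.mean(0).round(4),np.linalg.norm(ax).round(4),np.linalg.norm(w).round(4),'yaw',np.arctan2(ax[1],ax[0]).round(3),np.arctan2(-w[0],w[1]).round(3))
q([T(107,103,.096),T(215,116,.096),T(206,195,.096),T(98,180,.096)],'jig top')
q([S(303,200,.096),S(376,263,.096),S(268,320,.096),S(190,256,.096)][0:1]*0+[S(268,320,.096)*0+S(303,200,.096),S(376,263,.096),S(268,320,.096),S(190,256,.096)],'jig sc')
print('bush',T(153,155,.104),S(279,242,.104))
a,b=T(112,498,.03),T(130,335,.03);c,d=T(168,498,.03),T(182,335,.03)
for m,n in((a,b),(c,d)):print('wall',m,n,np.arctan2(*(n-m)[::-1]))
m,n=(a+c)/2,(b+d)/2;print('mid',m,n,np.arctan2(*(n-m)[::-1]))
for nm,e,f in(('fl top',T(119,323,.075),T(181,330,.075)),('fl sc',S(168,145,.075),S(105,175,.075))):print(nm,e,f,(e+f)/2,np.linalg.norm(e-f),np.arctan2(*(e-f)[::-1])-np.pi/2)
e,f=T(92,208,0),T(246,222,0);print('foot front',e,f,(e+f)/2,np.linalg.norm(e-f),np.arctan2(*(e-f)[::-1])-np.pi/2)
E
python3 m2.py
```

```text
jig top [0.6214 0.2169] 0.0591 0.0803 yaw -0.112 -0.164
jig sc [0.6238 0.2184] 0.0773 0.0601 yaw 1.429 1.483
bush [0.6144 0.2182] [0.6177 0.2192]
wall [0.3725 0.26  ] [0.494 0.247] -0.1065903660532389
wall [0.3712 0.2185] [0.4927 0.2079] -0.08702245984602212
mid [0.37185 0.23925] [0.49335 0.22745] -0.09681570946527085
fl top [0.496  0.2475] [0.4894 0.2022] [0.4927  0.22485] 0.04577826995420426 -0.1446773996177666
fl sc [0.5042 0.2541] [0.4976 0.2093] [0.5009 0.2317] 0.04528355109750115 -0.1462692940762611
foot front [0.5994 0.2819] [0.5845 0.1623] [0.59195 0.2221 ] 0.12052456181210532 -0.12394334488389647
```

```bash
python3 go.py .38 .2385 .026 1.466
```

```text
pos [0.484  0.3984 0.1789] yaw 1.458 tilt 0.005 turn z -0.008 shift [ 0.086  -0.1704  0.1529] world d [-0.104  -0.1599 -0.1529] q6 [ 0.53  0.24  1.76 -0.    1.14 -0.93] 19.2
tilt fix tool [-0.0021  0.0046  0.    ]
```

Request:
drive_tool([
  [[-0.002,0.005,-0.008],[0.021,-0.0425,0],0.085],
  [[0,0,0],[0.0215,-0.0425,0],0.085],
  [[0,0,0],[0.0215,-0.0425,0],0.085],
  [[0,0,0],[0.0215,-0.0425,0],0.085],
  [[0,0,0],[0,0,0],0.085],
])

```text
time: 19.82
eef_pos: [0.3793, 0.2366, 0.1782]
tcp_rot: [0.053, 0.999, -0.0, -0.001]
contact_force: [-0.5, -0.1, 0.3]
opening: 0.998
finger_force: 0.0
```

```bash
python3 go.py .38 .2385 .026 1.466
```

```text
pos [0.3793 0.2366 0.1782] yaw 1.464 tilt 0.0016 turn z -0.002 shift [-0.0007  0.002   0.1522] world d [ 0.0007  0.0019 -0.1522] q6 [ 0.33 -0.16  2.18 -0.    1.12 -1.13] 19.825
tilt fix tool [-0.0007 -0.0015  0.    ]
```

Request:
drive_tool([
  [[0,0,0],[0,0.001,0.05],0.085],
  [[0,0,0],[0,0,0.05],0.085],
  [[0,0,0],[0,0,0.04],0.085],
  [[0,0,0],[0,0,0.01],0.085],
  [[0,0,0],[0,0,0],0.085],
])

```text
time: 20.45
eef_pos: [0.382, 0.2398, 0.0293]
tcp_rot: [0.052, 0.999, 0.0, -0.0]
contact_force: [1.1, -0.2, 0.7]
opening: 0.997
finger_force: 0.0
```

Request:
drive_tool([
  [[0,0,0],[0,0,0],0.06],
  [[0,0,0],[0,0,0],0.05],
  [[0,0,0],[0,0,0],0.04],
  [[0,0,0],[0,0,0],0.03],
  [[0,0,0],[0,0,0],0.03],
])

```text
time: 21.08
eef_pos: [0.3828, 0.2401, 0.0309]
tcp_rot: [0.051, 0.999, 0.001, 0.002]
contact_force: [-0.7, 1.5, 6.3]
opening: 0.504
finger_force: 41.6
```

```bash
python3 go.py .38 .2385 .026 1.446; python3 -c "
from h import *
s=ctrl.get_state();print(s['opening']*.0854,s['finger_force'],s['contact_force'])"
```

```text
pos [0.3828 0.2401 0.0309] yaw 1.468 tilt 0.0035 turn z 0.022 shift [ 0.0027 -0.0018  0.0049] world d [-0.0028 -0.0016 -0.0049] q6 [ 0.33  0.11  2.24  0.    0.79 -1.13] 21.075
tilt fix tool [ 0.0019  0.0029 -0.    ]
0.04302384299615071 41.63666546344757 [-0.72204042  1.5040239   6.27426562]
```

Request:
drive_tool([
  [[0,0,0.022],[-0.013,0.0027,0],0.03],
  [[0,0,0],[-0.0142,0.0028,0],0.03],
  [[0,0,0],[-0.0142,0.0028,0],0.03],
  [[0,0,0],[-0.0142,0,0],0.03],
  [[0,0,0],[-0.0142,0,0],0.03],
])

```text
time: 21.7
eef_pos: [0.45, 0.2401, 0.0309]
tcp_rot: [0.062, 0.998, 0.0, -0.003]
contact_force: [-12.3, 1.4, 15.6]
opening: 0.505
finger_force: 42.8
```

Request:
drive_tool([
  [[0,0,0],[0,0,0],0.03],
  [[0,0,0],[0,0,0],0.03],
])

```text
time: 21.95
eef_pos: [0.4532, 0.2397, 0.0309]
tcp_rot: [0.062, 0.998, 0.001, 0.002]
contact_force: [-0.5, 0.9, 5.9]
opening: 0.505
finger_force: 41.6
```

```bash
python3 go.py .4529 .2392 .03 1.446; python3 -c "
from h import *
print(ctrl.get_state()['opening']*.0854)
snap('scene','s5'); snap('top','t5')
im2=cv2.imread('raw_t5.png');im=cv2.imread('raw_s5.png')
t=cv2.resize(im2[180:280,180:260],(480,600),interpolation=cv2.INTER_CUBIC);s=cv2.resize(im[110:230,310:374],(320,600),interpolation=cv2.INTER_CUBIC)
cv2.imwrite('pics/c5.png',cv2.convertScaleAbs(np.hstack([t,s]),alpha=1.6))"
```

```text
pos [0.4532 0.2397 0.0309] yaw 1.446 tilt 0.0038 turn z -0.0 shift [ 0.0003 -0.0006  0.0009] world d [-0.0003 -0.0005 -0.0009] q6 [ 0.29  0.23  2.1   0.    0.81 -1.16] 21.95
tilt fix tool [0.0017 0.0034 0.    ]
0.04314334173267231
```

View pics/c5.png

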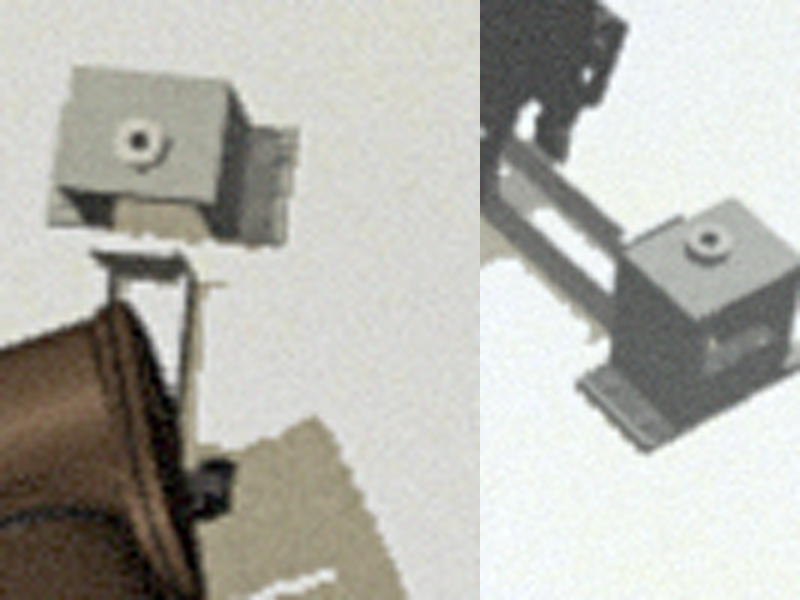

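The bracket is gripped at its tail, with the flange just short of the mouth (flange top at crop about (140,257), bridge edge midpoint at about (137,193)).

```bash
python3 -c "
from h import *
T=lambda u,v,z:px('top',180+u/6,180+v/6,z)[:2]
P=np.array([T(74,66,.096),T(240,82,.096),T(218,205,.096),T(55,182,.096)])
ax=(P[0]+P[1]-P[2]-P[3])/2;w=P[0]+P[3]-P[1]-P[2]
yw=-.125;X=np.array([np.cos(yw),np.sin(yw)]);Y=np.array([-X[1],X[0]])
print('jig',P.mean(0),np.arctan2(ax[1],ax[0]),np.arctan2(-w[0],w[1]),np.linalg.norm(ax),np.linalg.norm(w)/2)
print('near-edge',(P[2]+P[3])/2,'bush',T(140,141,.104))
f=np.array([T(91,254,.075),T(190,263,.075)]);print('fl',f,f.mean(0))
c=P.mean(0);fm=f.mean(0);print('fl rel bridge centre (x,y) jig',X@(fm-c),Y@(fm-c))
b=T(140,141,.104);print('rel bush',X@(fm-b),Y@(fm-b))
r=np.array([T(190,285,.03),T(172,405,.03)]);print('right wall outer',r,np.arctan2(*(r[0]-r[1])[::-1]),[Y@(q-c) for q in r])
"
```

```text
jig [0.620825 0.21595 ] -0.16555507132343847 -0.15241566170169604 0.060679671225213436 0.0813429929373145
near-edge [0.5909  0.22095] bush [0.6151 0.218 ]
fl [[0.5659 0.2466]
 [0.5599 0.1979]] [0.5629  0.22225]
fl rel bridge centre (x,y) jig -0.058258500694585824 -0.0009709386277945143
rel bush -0.052322585846258214 -0.0022911809969842364
right wall outer [[0.5578 0.2042]
 [0.4967 0.2134]] -0.14945012680826497 [np.float64(-0.01951594766154857), np.float64(-0.018005355332876144)]
```

Request:
drive_tool([
  [[0,0,0],[-0.012,0,0],0.03],
  [[0,0,0],[-0.012,0,0],0.03],
  [[0,0,0],[-0.012,0,0],0.03],
  [[0,0,0],[0,0,0],0.03],
  [[0,0,0],[0,0,0],0.03],
])

```text
time: 22.68
eef_pos: [0.4882, 0.2353, 0.0309]
tcp_rot: [0.062, 0.998, 0.001, 0.001]
contact_force: [-1.9, 0.5, 6.7]
opening: 0.506
finger_force: 41.8
```

Request:
drive_tool([
  [[0,0,0],[-0.01,0,0],0.03],
  [[0,0,0],[-0.01,0,0],0.03],
  [[0,0,0],[-0.01,0,0],0.03],
  [[0,0,0],[0,0,0],0.03],
  [[0,0,0],[0,0,0],0.03],
])

```text
time: 23.3
eef_pos: [0.5176, 0.2316, 0.0309]
tcp_rot: [0.062, 0.998, 0.001, 0.0]
contact_force: [-3.1, 0.0, 7.7]
opening: 0.505
finger_force: 41.9
```

Request:
drive_tool([
  [[0,0,0],[-0.003,0,0],0.03],
  [[0,0,0],[-0.003,0,0],0.03],
  [[0,0,0],[0,0,0],0.03],
])

```text
time: 23.68
eef_pos: [0.5218, 0.2311, 0.0309]
tcp_rot: [0.062, 0.998, 0.0, -0.002]
contact_force: [-8.9, 1.6, 12.7]
opening: 0.503
finger_force: 42.5
```

Request:
drive_tool([
  [[0,0,0],[-0.002,0,0],0.03],
  [[0,0,0],[0,0,0],0.03],
])

```text
time: 23.92
eef_pos: [0.5223, 0.231, 0.0309]
tcp_rot: [0.062, 0.998, 0.0, -0.004]
contact_force: [-13.8, 1.7, 15.5]
opening: 0.503
finger_force: 42.8
```

Request:
drive_tool([
  [[0,0,0],[-0.002,0,0],0.03],
  [[0,0,0],[0,0,0],0.03],
])

```text
time: 24.18
eef_pos: [0.5224, 0.231, 0.0309]
tcp_rot: [0.063, 0.998, -0.0, -0.007]
contact_force: [-18.6, 2.2, 21.3]
opening: 0.501
finger_force: 43.4
```

The bracket is home against the stop: travel has stalled at x=0.5224 and the force is rising. Easing the command and releasing.

Request:
drive_tool([
  [[0,0,0],[0.002,0,0],0.03],
  [[0,0,0],[0,0,0],0.03],
], grip_force=20)

```text
time: 24.42
eef_pos: [0.5223, 0.231, 0.0309]
tcp_rot: [0.062, 0.998, 0.0, -0.004]
contact_force: [-12.9, 2.1, 15.8]
opening: 0.502
finger_force: 42.7
```

Request:
drive_tool([
  [[0,0,0],[0,0,0],0.05],
  [[0,0,0],[0,0,0],0.06],
  [[0,0,0],[0,0,0],0.08],
  [[0,0,0],[0,0,0],0.08],
  [[0,0,0],[0,0,0],0.08],
])

```text
time: 25.05
eef_pos: [0.5251, 0.2298, 0.0288]
tcp_rot: [0.062, 0.998, -0.0, -0.0]
contact_force: [0.3, -0.5, -0.3]
opening: 0.936
finger_force: 0.0
```

Request:
drive_tool([
  [[0,0,0],[0,0,-0.02],0.08],
  [[0,0,0],[0,0,-0.04],0.08],
  [[0,0,0],[0,0,-0.06],0.08],
  [[0,0,0],[0,0,-0.05],0.08],
  [[0,0,0],[0,0,0],0.08],
])

```text
time: 25.68
eef_pos: [0.5284, 0.2309, 0.2069]
tcp_rot: [0.062, 0.998, 0.002, 0.006]
contact_force: [-0.3, 0.1, -0.4]
opening: 0.938
finger_force: 0.0
```

Request:
drive_tool([
  [[0,0,0],[0.02,-0.05,0],0.08],
  [[0,0,0],[0.02,-0.05,0],0.08],
  [[0,0,0],[0.02,-0.05,0],0.08],
  [[0,0,0],[0.0,-0.05,0],0.08],
  [[0,0,0],[0,-0.05,0],0.08],
])

```text
time: 26.3
eef_pos: [0.4334, -0.0118, 0.199]
tcp_rot: [0.062, 0.998, -0.0, -0.0]
contact_force: [1.1, -0.4, -0.8]
opening: 0.933
finger_force: 0.0
```

Request:
drive_tool([
  [[0,0,0],[0,-0.05,0],0.08],
  [[0,0,0],[0,-0.05,0],0.08],
  [[0,0,0],[0,0,0],0.08],
  [[0,0,0],[0,0,0],0.08],
])

```text
time: 26.8
eef_pos: [0.4216, -0.1095, 0.1987]
tcp_rot: [0.063, 0.998, 0.0, -0.0]
contact_force: [0.2, -0.2, -0.2]
opening: 0.937
finger_force: 0.0
```

```bash
python3 -c "
from h import *
snap('top','t6');s=ctrl.get_state();print(s['eef_pos'],s['contact_force'])
im=cv2.cvtColor(cv2.imread('raw_t6.png'),cv2.COLOR_BGR2GRAY)
# expected wall-top (z=.03) positions of home bracket, and dark profile across at several jig x
yw=-.125;X=np.array([np.cos(yw),np.sin(yw)]);Y=np.array([-X[1],X[0]]);o=np.array([.562,.2255])
for jx in(-.07,-.05,-.03,-.01):
  l=[]
  for y in np.arange(-.034,.0341,.002):
    u,v=proj('top',[*(o+jx*X+y*Y),.03]);l.append(int(cv2.getRectSubPix(im,(1,1),(float(u),float(v)))[0,0]))
  print(jx,l)
for y in(-.02,.02,0):
  print('along',y,[(round(float(jx),3),int(cv2.getRectSubPix(im,(1,1),tuple(map(float,proj('top',[*(o+jx*X+y*Y),.03 if y else .004]))))[0,0])) for jx in np.arange(-.1,-.06,.003)])
"
```

```text
[ 0.42174234 -0.10899125  0.19873721] [-0.22535086 -0.02107198 -0.84045077]
-0.07 [133, 113, 99, 91, 65, 58, 69, 108, 127, 135, 134, 134, 133, 132, 132, 132, 134, 135, 136, 137, 130, 109, 101, 90, 68, 61, 70, 108, 128, 135, 136, 135, 134, 132, 133]
-0.05 [130, 109, 97, 86, 62, 56, 67, 107, 130, 139, 135, 133, 132, 134, 135, 135, 132, 133, 135, 134, 134, 134, 116, 93, 69, 53, 68, 117, 126, 133, 131, 133, 133, 132, 132]
-0.03 [136, 134, 117, 96, 75, 55, 66, 97, 121, 132, 134, 134, 134, 135, 135, 134, 134, 135, 136, 134, 135, 131, 111, 93, 72, 55, 71, 98, 123, 132, 135, 135, 134, 132, 134]
-0.01 [136, 127, 111, 97, 80, 60, 64, 81, 115, 129, 137, 136, 134, 133, 132, 134, 136, 133, 133, 136, 135, 123, 106, 97, 83, 59, 58, 76, 120, 127, 133, 134, 133, 132, 133]
along -0.02 [(-0.1, 135), (-0.097, 134), (-0.094, 135), (-0.091, 135), (-0.088, 136), (-0.085, 123), (-0.082, 98), (-0.079, 96), (-0.076, 112), (-0.073, 110), (-0.07, 108), (-0.067, 103), (-0.064, 107), (-0.061, 106)]
along 0.02 [(-0.1, 132), (-0.097, 133), (-0.094, 135), (-0.091, 134), (-0.088, 135), (-0.085, 120), (-0.082, 104), (-0.079, 110), (-0.076, 121), (-0.073, 121), (-0.07, 108), (-0.067, 104), (-0.064, 102), (-0.061, 104)]
along 0 [(-0.1, 136), (-0.097, 133), (-0.094, 134), (-0.091, 132), (-0.088, 134), (-0.085, 134), (-0.082, 118), (-0.079, 127), (-0.076, 134), (-0.073, 134), (-0.07, 134), (-0.067, 132), (-0.064, 131), (-0.061, 133)]
```

The bracket's walls run parallel to the jig axis about 2 mm off the middle line, its open end is at about -0.08, and everything is released. Handing in.

```bash
python3 -c "
from plant import ctrl
print(ctrl.sign_off())"
```

```text
the job is handed in; nothing more can be done
None
```

The job is handed in, with no verdict returned: the block was last seen standing upright on the bench, the bracket measures home against the back stop (straight, about 2 mm off the jig's middle line), both are released, and no move went near the glue bottle, mug or hammer.

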